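# Tip the tall sample carton into the photo field

### The job

Three sample cartons stand in a row on the near tape line of the photo field. With the fingertips, push the tallest one high on its labelled side so that it topples over and comes to rest flat, label up, inside the taped field; then push it along the table, away from where it stood, until its top end sits flush against the wooden stop rail. Only push it, never lift or carry it, and leave the other cartons and everything else on the bench where they are.

Things in the scene. Friction and masses are not known exactly. Their poses are not given: they have to be found in the camera images.
- carton: The tallest of the three cartons, cardboard, loose, 50 x 60 x 150 mm (x, y, z), 0.14-0.28 kg, upright at the start in any place of the row. Origin: centre of its foot; z up. Blank white label on its -x face; +x points into the field, within 0.1 rad of the field's x. Its +x face stands 22-38 mm inside the near tape edge. It pivots on its +x foot edge and falls by itself past about 18 degrees.
- carton_center (a point): Centre of the tall carton, 75 mm above its foot; 25 mm above the table when the carton lies flat. Once toppled towards +x its top end lies some 30 to 50 mm short of the rail.
- foot_l (a point): Corner of the tall carton's +x face, at its foot, +y side (30 mm from the middle). Touches the table also when the carton lies label up.
- foot_r (a point): As foot_l, on the -y side.
- top_l (a point): Corner of the tall carton's +x face at its top end, 150 mm from the foot, +y side. Lies on the table when the carton lies label up, and meets the rail when the carton is home.
- top_r (a point): As top_l, on the -y side.
- field: The photo field, fixed: 220 mm deep (x) by 360 mm wide (y) to the outer edges of its flat 15 mm green tape, on the near side (x = -110 mm) and short sides (y = +-180 mm). On the far side a wooden stop rail, 22 mm high and thick, runs along y, near face at x = +110 mm. Origin on the table at the rectangle's centre; x points from the cartons to the rail, away from the robot within 0.35 rad.
- short_a: Carton, 50 x 60 x 100 mm high, loose, standing in the same row; centres are about 105 mm apart, so about 45 mm of free room lies between neighbours. Leave standing. Origin at the centre of its underside.
- short_b: Carton, 50 x 60 x 85 mm high, loose, standing in the same row. Leave standing. Origin at the centre of its underside.
- vial: Bystander: small glass vial, 26 mm across, 60 mm high, standing outside the field's +y side. Origin under its centre.
- jar: Bystander: amber jar, 60 mm across, 85 mm high, standing outside the field's +y side. Origin under its centre.
- dish: Bystander: covered glass dish, 90 mm across, 18 mm high, outside the field's -y side. Origin under its centre.
- weight: Bystander: brass knob weight, 32 mm across, 52 mm high, standing outside the field's -y side. Origin under its centre.
- brush: Bystander: hand brush, 190 mm long, lying beyond the rail, roughly along it. Origin under its middle.
Things that resemble listed ones, but are neither listed nor needed, are in the scene too. Leave any blue look-alike of the short_b alone.

How it is judged:
On the way:
1. the tall carton lies flat, label up, at rest wholly inside the taped field, not yet at the rail (angle between carton's own x axis and vertical above 3.05 rad and height (world z) of carton_center below 0.03 m and linear speed of carton below 0.02 m/s and angular speed of carton below 0.2 rad/s and x of each of foot_l, foot_r, top_l, top_r in the frame of field above -0.112 m and y of foot_l in the frame of field between -0.182 and 0.182 m and y of foot_r in the frame of field between -0.182 and 0.182 m and y of top_l in the frame of field between -0.182 and 0.182 m and y of top_r in the frame of field between -0.182 and 0.182 m and x of each of top_l, top_r in the frame of field below 0.104 m), for 0.2 s.
At the end, for the whole second after the job is handed in: The tall carton lies flat (within 5 degrees), label up, at rest, inside the taped field, both corners of its top end within 5 mm of the stop rail; the other cartons, vial, jar and weight stand upright (angle between carton's own x axis and vertical above 3.05 rad and height (world z) of carton_center below 0.03 m and linear speed of carton below 0.02 m/s and angular speed of carton below 0.2 rad/s and x of each of foot_l, foot_r, top_l, top_r in the frame of field above -0.112 m and y of foot_l in the frame of field between -0.182 and 0.182 m and y of foot_r in the frame of field between -0.182 and 0.182 m and y of top_l in the frame of field between -0.182 and 0.182 m and y of top_r in the frame of field between -0.182 and 0.182 m and x of top_l in the frame of field between 0.105 and 0.115 m and x of top_r in the frame of field between 0.105 and 0.115 m and angle between each of short_a, short_b, vial, jar, weight's own z axis and vertical below 0.1 rad); the robot touches nothing.
It fails at once if the tall carton is lifted or carried (height (world z) of carton_center above 0.092 m or (angle between carton's own z axis and vertical above 1.3 rad and height (world z) of carton_center above 0.06 m)).
It fails at once if another carton or a bystander is moved by more than 20 mm or tipped (distance of any of short_a, short_b, vial, jar, dish, weight, brush from where it was at the start of the episode above 0.02 m or angle between any of short_a, short_b, vial, jar, weight's own z axis and vertical above 0.3 rad).
It also fails if it takes over 43 s, if anything falls off the work surface, if the arm or the gripper's body presses on something with over 40 N, if the wrist force passes 120 N, or if a joint passes its speed limit or range.

### The arm

A 7-joint arm with a two-finger parallel gripper is mounted at the origin on the work surface. World frame = base frame: x ahead of the robot, y to its left, z up, the work surface at z = 0. Lengths are in m, angles in rad, forces in N, time in s.
With the tool pointing down it reaches from about 0.425 to 0.875 m from the base axis. Payload 4.7 kg.
Tool frame: the origin (TCP) lies between the finger pads; the fingertips stand 8 mm ahead of it and the grasp point (between the pads) lies 11 mm behind it; z points along the fingers, y is the direction in which the jaws open and shut (so a half turn about z gives the same grasp; the last joint's range is limited). The gripper opens to 87 mm and grips with 3 to 60 N. Pads are 19 mm wide; open, the fingers measure 117 mm over their backs; the gripper's body (75 mm by 190 mm) begins 51 mm behind the grasp point.
Start: joints at [-1.167, 0.321, -0.07, 1.45, 0.023, 1.371, -0.057], TCP at [0.247, 0.601, 0.231] pointing down, gripper open.
Joint ranges: [-2.86, 2.86], [-0.3, 2.09], [-1.38, 1.24], [0.06, 2.45], [-1.56, 4.7], [0.09, 2.05], [-2.69, 2.69]. Speed limits (rad/s): [2.57, 2.57, 3.14, 3.14, 3.14, 3.14, 3.14].

### API

Orientations are given as a rotation vector (axis times angle).
In Python, from bench import ctrl, optics, ticket gives the robot as it stands.
- The arm moves only by the tool play_rows, never from a script. Its argument "motion" is a list of rows, each a list of 5 numbers: the closure, from 0 (fully open) to 1 (shut), then the shift along the tool's x, y, z in cm, then the turn about the tool's z in rad. In form: [[jaw, tx, ty, tz, spin], ...]. A call has 1 to 20 rows; each row shifts and turns the commanded pose from where the row before left it, along the tool's axes as they then stand; what a row does not reach is not made up. A row lasts 1/8 s, in which the tool goes at most 62.5 mm and 10.7 degrees, less where a joint would pass 70% of its speed; a pose out of reach is approached as far as the arm can. A call is refused whole if a number of a shift passes 6.25 or a number of a turn 0.188, either way. A call with a gripper value outside its range is refused whole. The fingers move at their own pace and stop on an object; "force" is the grip in N (left out, the last holds). Time passes only in rows, so rows that do not move let the fingers close. It gives the time, the measured TCP pose, the force and the opening at its end, in the units of the state.
- ctrl.get_state(): the state, without advancing time (a new reading comes with each control period).
- optics.get_image(name): name is "scene" or "top" or "wrist"; returns the picture (420x560x3 uint8, red, green, blue); there is no depth.
- optics.calibration(name): a dict with "K" (3x3 intrinsics, pixels), "distortion" ([k1, k2, p1, p2, k3] as OpenCV has them; the pictures are not rectified), "pose" (4x4, takes a point from camera to world coordinates); the wrist camera has in their place "hand_eye" (4x4, takes a point from camera to tool coordinates, whose origin is the TCP and whose axes are the flange's). Camera axes: x right, y down, z forward; pixel columns grow to the right and rows downward; lengths in m; the calibration is good to about 2 mm. A picture is of the moment at which its call begins: read the wrist's pose just before it. calibration takes no time and is no camera call.
- ticket.close_job(): hands the job in, once; it reports no verdict.
The state is a dict: "time": time; "joint_positions": joint angles; "qd": joint speeds; "joint_torque": joint torques, N m; "position": TCP position; "tool_rot": TCP orientation; "ft_force": force on the tool from outside, world axes, zero at the start; "torque": the same for the moment, N m; "grip_width": opening from 0.0 (shut) to 1.0 (fully open).
Only numpy, scipy, OpenCV 4.12 (cv2) and the standard library are available. Lean on these libraries where they do the work, as an engineer would, in place of code of your own. Each camera call takes 0.05 s, during which the arm holds its last target.

## Working session

There is one attempt and no reset: what is moved stays moved. The work goes in short steps, Python scripts to look and compute and a tool call to move; the robot and the scene stay as the last step left them, time stands still between calls to the robot, and variables do not carry over. Pictures are saved under pics/ and viewed, and the job is handed in when it is done.

Besides the shell and the picture viewer there is one more tool, called after "Call:" as a command line: name --pt "numbers of a row" for each row, then --argument value for the rest. play_rows: Moves the arm, as the interface text tells. Its arguments: {"type":"object","properties":{"motion":{"type":"array"},"force":{"type":"number"}},"required":["motion"]}

```bash
mkdir -p pics; ls; python3 - <<'E'
from bench import ctrl, optics, ticket
import cv2
s=ctrl.get_state()
for k,v in s.items(): print(k,v)
for n in ("scene","top"):
    im=optics.get_image(n); cv2.imwrite(f"pics/{n}0.png",im[:,:,::-1])
    c=optics.calibration(n); print(n,c)
E
```

```text
pics
time 0.0
joint_positions [-1.16690459  0.32183134 -0.07007834  1.45172621  0.02260746  1.37079977
 -0.05685841]
qd [ 3.03378384e-04 -1.22433313e-03 -3.81307580e-05 -1.80048025e-03
 -9.87387982e-04 -3.95484258e-04 -1.85503196e-03]
joint_torque [ 1.11997970e-04 -4.91273975e+01 -4.04015249e-01 -3.12527668e+01
 -6.38532895e-02  4.40177252e-02  1.76597218e-04]
position [0.24683531 0.60069891 0.22943034]
tool_rot [-6.08255339e-01 -3.08186615e+00  3.07640938e-03]
ft_force [0.2375754  0.3604256  0.85356945]
torque [-0.02253015  0.06846455 -0.02134103]
grip_width 1.00280665840359
scene {'K': array([[437.3756452 ,   0.        , 288.33700786],
       [  0.        , 437.3756452 , 212.83876095],
       [  0.        ,   0.        ,   1.        ]]), 'distortion': array([-0.044932,  0.      ,  0.      ,  0.      ,  0.      ]), 'pose': array([[-0.44424782,  0.74568439, -0.49658701,  1.06674687],
       [ 0.89584591,  0.3634264 , -0.25569779,  0.29497345],
       [-0.01019702, -0.55845863, -0.8294697 ,  0.96320986],
       [ 0.        ,  0.        ,  0.        ,  1.        ]])}
top {'K': array([[424.85264417,   0.        , 273.8209863 ],
       [  0.        , 424.85264417, 210.58933768],
       [  0.        ,   0.        ,   1.        ]]), 'distortion': array([0.00519169, 0.        , 0.        , 0.        , 0.        ]), 'pose': array([[-0.01546243, -0.99746521,  0.06945547,  0.51422449],
       [-0.99986172,  0.01499964, -0.00717985,  0.04607156],
       [ 0.00611985, -0.06955688, -0.99755922,  0.99469728],
       [ 0.        ,  0.        ,  0.        ,  1.        ]])}
```

View pics/scene0.png

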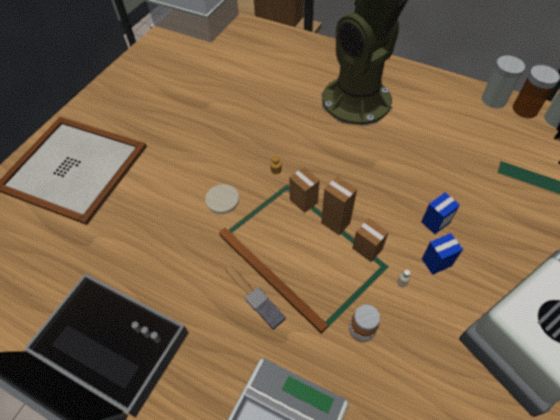

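View pics/top0.png

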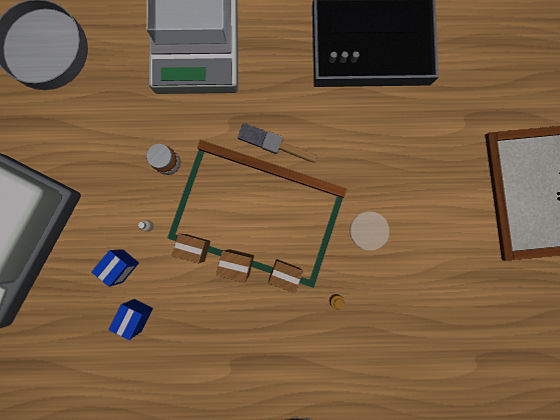

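The scene view shows the tall carton in the middle, at about (338,205), and the top view has it at about (235,265). The rail runs from (200,147) to (345,192) in the top view. Next I'll measure these.

```bash
python3 - <<'E'
import cv2
im=cv2.imread('pics/top0.png')
c=im[130:300,150:360]; cv2.imwrite('pics/topc.png',cv2.resize(c,None,fx=3.5,fy=3.5,interpolation=cv2.INTER_CUBIC))
im=cv2.imread('pics/scene0.png')
c=im[160:340,210:400]; cv2.imwrite('pics/scc.png',cv2.resize(c,None,fx=3.3,fy=3.3,interpolation=cv2.INTER_CUBIC))
E
```

```text
(no output)
```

View pics/topc.png

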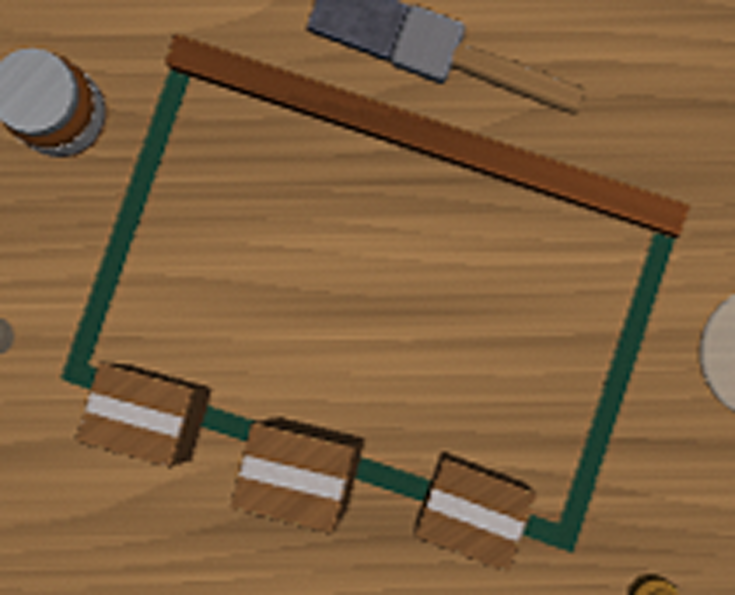

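View pics/scc.png

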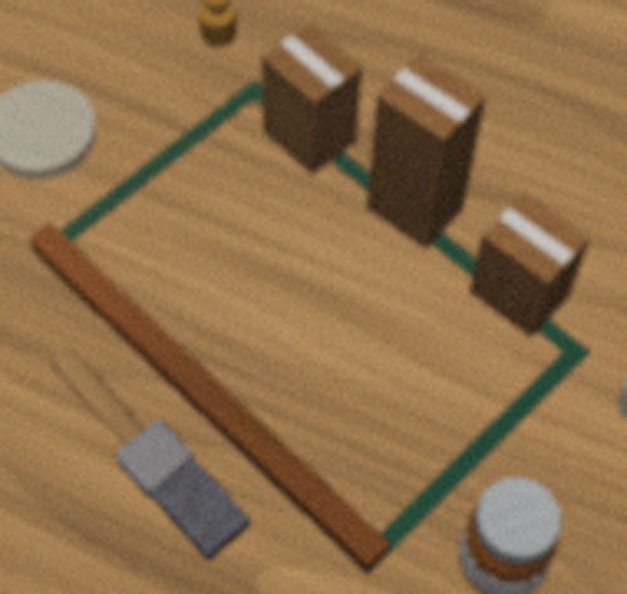

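```bash
cat > h.py <<'E'
import numpy as np,cv2
from bench import ctrl,optics,ticket
def ray(n,px,z):
    c=optics.calibration(n); p=cv2.undistortPoints(np.array(px,float).reshape(-1,1,2),c['K'],c['distortion']).reshape(-1,2)
    d=np.c_[p,np.ones(len(p))]@c['pose'][:3,:3].T; o=c['pose'][:3,3]
    return o+d*((z-o[2])/d[:,2])[:,None]
def proj(n,P):
    c=optics.calibration(n); T=np.linalg.inv(c['pose'])
    return cv2.projectPoints(np.array(P,float).reshape(-1,3),cv2.Rodrigues(T[:3,:3])[0],T[:3,3],c['K'],c['distortion'])[0].reshape(-1,2)
E
python3 - <<'E'
from h import *
np.set_printoptions(precision=4,suppress=True)
f=lambda L:np.array(L)/3.5+[150-.35,130-.35]
g=lambda L:np.array(L)/3.3+[210-.35,160-.35]
nc=ray('top',f([[63,377],[573,552]]),0); print('near corners',nc,np.linalg.norm(nc[0]-nc[1]))
rc=ray('top',f([[172,66],[679,237]]),.022); print('rail',rc,np.linalg.norm(rc[0]-rc[1]))
sn=ray('scene',g([[588,350],[253,83]]),0); print('near scene',sn)
rs=ray('scene',g([[388,545],[58,228]]),.022);print('rail scene',rs)
t=ray('top',f([[233,510],[335,532],[357,455],[253,424]]),.15);print('tall top',t,np.linalg.norm(np.roll(t,-1,0)-t,axis=1),t.mean(0))
ts=ray('scene',g([[380,97],[447,138],[484,102],[420,57]]),.15);print('tall sc',ts,np.linalg.norm(np.roll(ts,-1,0)-ts,axis=1),ts.mean(0))
tf=ray('scene',g([[368,208],[430,245]]),0);print('foot sc',tf,np.linalg.norm(tf[0]-tf[1]))
# white stripes
im=cv2.imread('pics/top0.png'); hsv=cv2.cvtColor(im,cv2.COLOR_BGR2HSV)
m=((hsv[...,1]<60)&(hsv[...,2]>110)).astype(np.uint8); m[:225]=0;m[300:]=0;m[:,:165]=0;m[:,310:]=0
n,l,st,ce=cv2.connectedComponentsWithStats(m)
for i in range(1,n):
    if st[i,4]>20:
        ys,xs=np.where(l==i); r=cv2.minAreaRect(np.c_[xs,ys].astype(np.float32)); b=cv2.boxPoints(r)
        vx,vy,_,_=cv2.fitLine(np.c_[xs,ys].astype(np.float32),2,0,.01,.01).ravel()
        c=ce[i]; w=ray('top',[c-10*np.array([vx,vy]),c,c+10*np.array([vx,vy])],.15)
        d=w[2]-w[0]; print(c,r,w[1],'yaw',np.arctan2(d[0],-d[1]) )
d=rc[1]-rc[0];print('field yaw rail',np.arctan2(d[0],-d[1]));d=nc[1]-nc[0];print('near',np.arctan2(d[0],-d[1]))
E
```

```text
near corners [[ 0.5246  0.2875  0.    ]
 [ 0.4037 -0.05    0.    ]] 0.35850518440366735
rail [[ 0.7286  0.2106  0.022 ]
 [ 0.61   -0.1221  0.022 ]] 0.35320270688234506
near scene [[ 0.5233  0.2872 -0.    ]
 [ 0.4085 -0.0487  0.    ]]
rail scene [[ 0.7336  0.2153  0.022 ]
 [ 0.6149 -0.113   0.022 ]]
tall top [[0.4468 0.1554 0.15  ]
 [0.4336 0.0982 0.15  ]
 [0.4765 0.0853 0.15  ]
 [0.4949 0.1439 0.15  ]] [0.0588 0.0448 0.0614 0.0494] [0.463  0.1207 0.15  ]
tall sc [[0.483  0.0909 0.15  ]
 [0.4952 0.1467 0.15  ]
 [0.455  0.1584 0.15  ]
 [0.4374 0.1023 0.15  ]] [0.0572 0.0418 0.0588 0.047 ] [0.4677 0.1246 0.15  ]
foot sc [[0.4803 0.089  0.    ]
 [0.4904 0.1463 0.    ]] 0.05820049422089226
[187.8839 248.0387] ((187.85000610351562, 248.04998779296875), (27.451913833618164, 5.613170623779297), 15.255120277404785) [0.5013 0.2111 0.15  ] yaw -0.28989547561027584
[232.884  266.0552] ((232.97059631347656, 266.1176452636719), (29.589345932006836, 6.063390731811523), 14.03624439239502) [0.4645 0.1225 0.15  ] yaw -0.24787839419132374
[285.3333 276.7037] ((285.4178161621094, 276.71917724609375), (27.972835540771484, 5.735016345977783), 20.556045532226562) [0.442  0.0193 0.15  ] yaw -0.37231720985882766
field yaw rail -0.34243840645344725
near -0.3440692197614789
```

Call:
play_rows --pt "1 0 0 0 0.14" --pt "1 0 0 0 0.14" --pt "1 0 0 0 0.14" --pt "1 0 0 0 0.14" --pt "1 0 0 0 0.14" --pt "1 0 0 0 0.14" --pt "1 0 0 0 0.14" --pt "1 0 0 0 0.14" --pt "1 0 0 0 0.14" --pt "1 0 0 0 0.14" --pt "1 0 0 0 0.03" --pt "1 0 0 0 0" --force 20

```text
time: 1.6
position: [0.2469, 0.6011, 0.2303]
tool_rot: [2.478, 1.93, -0.001]
ft_force: [-0.6, 0.4, 0.5]
grip_width: 0.007
```

```bash
cat >> h.py <<'E'
from scipy.spatial.transform import Rotation as Ro
def go(x,y,z):
    s=ctrl.get_state(); R=Ro.from_rotvec(s['tool_rot']).as_matrix()
    ty=R[:,1]; print('t',s['time'],'pos',s['position'].round(4),'jaw yaw',np.arctan2(ty[1],ty[0]).round(4),'zaxis',R[:,2].round(3),'F',s['ft_force'].round(1),'w',round(s['grip_width'],3),'q',s['joint_positions'].round(2))
    print('shift cm',(R.T@(np.array([x,y,z])-s['position'])*100).round(2))
E
python3 -c "
from h import *
go(.4147,.1366,.225)"
```

```text
t 1.6 pos [0.2469 0.6011 0.2303] jaw yaw -0.2471 zaxis [-0.    -0.001 -1.   ] F [-0.6  0.4  0.5] w 0.007 q [-1.31  0.32  0.11  1.46 -0.04  1.37 -1.44]
shift cm [-40.93  27.63   0.55]
```

Call:
play_rows --pt "1 -1.5 1 0 0" --pt "1 -3.4 2.3 0 0" --pt "1 -3.6 2.4 0 0" --pt "1 -3.6 2.4 0 0" --pt "1 -3.6 2.4 0 0" --pt "1 -3.6 2.4 0 0" --pt "1 -3.6 2.4 0 0" --pt "1 -3.6 2.4 0 0" --pt "1 -3.6 2.4 0 0" --pt "1 -3.6 2.4 0 0" --pt "1 -3.6 2.4 0 0" --pt "1 -2.5 1.8 0.5 0" --pt "1 -1 0.6 0 0" --pt "1 0 0 0 0" --pt "1 0 0 0 0"

```text
time: 3.48
position: [0.4106, 0.1398, 0.2257]
tool_rot: [-2.478, -1.931, -0.001]
ft_force: [-0.5, 1.4, -0.0]
grip_width: 0.006
```

```bash
python3 -c "
from h import *
go(.4147,.1366,.14)
for n in ('top','wrist','scene'):
    im=optics.get_image(n); cv2.imwrite(f'pics/{n}1.png',im[:,:,::-1])
a=cv2.imread('pics/top1.png')[180:310,140:350];b=cv2.imread('pics/scene1.png')[120:250,230:440]
cv2.imwrite('pics/a1.png',cv2.resize(cv2.vconcat([a,b]),None,fx=2.2,fy=2.2))"
```

```text
t 3.475 pos [0.4106 0.1398 0.2257] jaw yaw -0.2468 zaxis [ 0.     0.001 -1.   ] F [-0.5  1.4 -0. ] w 0.006 q [-0.92 -0.18  0.48  1.97  0.09  1.33 -0.72]
shift cm [-0.22  0.48  8.57]
```

View pics/a1.png

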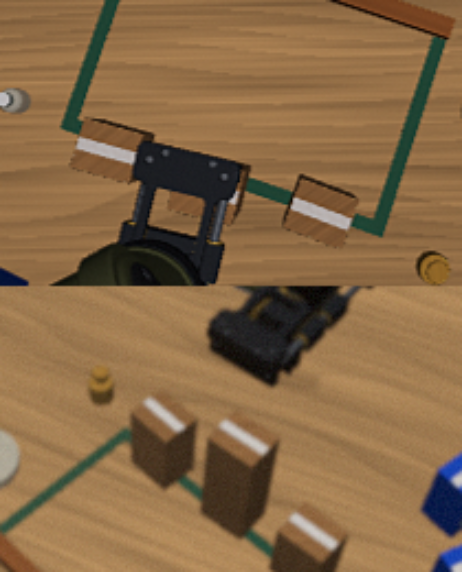

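View pics/wrist1.png

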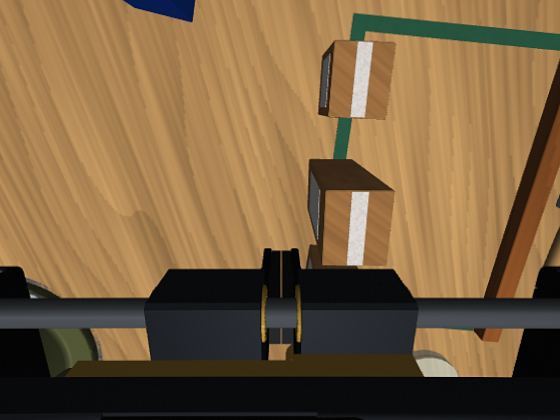

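The top view puts the gripper just behind the tall carton, and the wrist view shows a clear gap between the fingers and the label face. I'll lower it straight down to just below the top edge.

Call:
play_rows --pt "1 0 0 1 0" --pt "1 -0.2 0 1.5 0" --pt "1 0 0 1.5 0" --pt "1 0 0 1.5 0" --pt "1 0 0 1.5 0" --pt "1 0 0 1.5 0" --pt "1 0 0 0 0" --pt "1 0 0 0 0"

```text
time: 4.62
position: [0.4109, 0.1367, 0.1409]
tool_rot: [2.48, 1.928, 0.001]
ft_force: [0.0, 0.4, 0.3]
grip_width: 0.004
```

```bash
python3 -c "
from h import *
go(.4273,.1334,.14)
im=optics.get_image('wrist'); cv2.imwrite(f'pics/wrist2.png',im[:,:,::-1])
im=optics.get_image('scene'); cv2.imwrite(f'pics/s2.png',cv2.resize(im[120:250,230:440,::-1],None,fx=3,fy=3))
"
```

```text
t 4.625 pos [0.4109 0.1367 0.1409] jaw yaw -0.249 zaxis [ 0.001  0.    -1.   ] F [0.  0.4 0.3] w 0.004 q [-0.92 -0.11  0.51  2.09  0.06  1.14 -0.68]
shift cm [0.08 1.67 0.09]
```

View pics/wrist2.png

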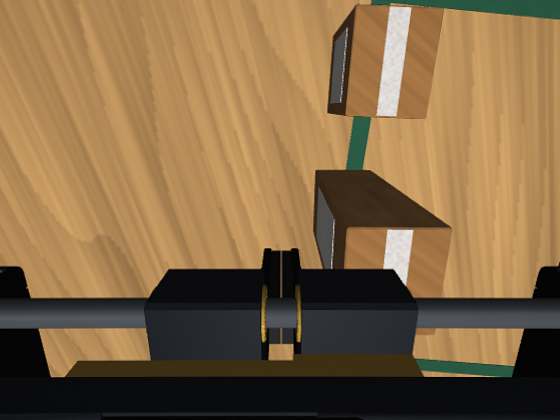

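View pics/s2.png

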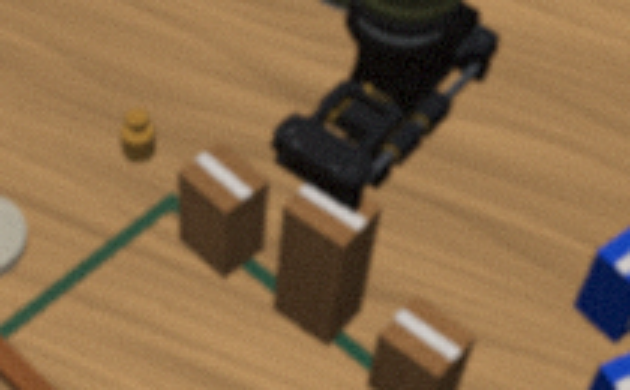

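Call:
play_rows --pt "1 0 0.5 0 0" --pt "1 0 0.5 0 0" --pt "1 0 0.4 0 0" --pt "1 0 0.4 0 0" --pt "1 0 0.4 0 0" --pt "1 0 0.4 0 0" --pt "1 0 0.4 0 0" --pt "1 0 0.4 0 0"

```text
time: 5.72
position: [0.4438, 0.1282, 0.1406]
tool_rot: [-2.48, -1.929, -0.0]
ft_force: [-0.5, -0.3, 0.8]
grip_width: 0.003
```

```bash
python3 -c "
from h import *
go(.4273,.1334,.14)
im=optics.get_image('scene'); cv2.imwrite(f'pics/s3.png',cv2.resize(im[120:250,230:440,::-1],None,fx=3,fy=3))
"
```

```text
t 5.725 pos [0.4438 0.1282 0.1406] jaw yaw -0.2489 zaxis [ 0.  0. -1.] F [-0.5 -0.3  0.8] w 0.003 q [-0.9  -0.03  0.55  2.03  0.02  1.14 -0.6 ]
shift cm [ 0.1  -1.72  0.06]
```

View pics/s3.png

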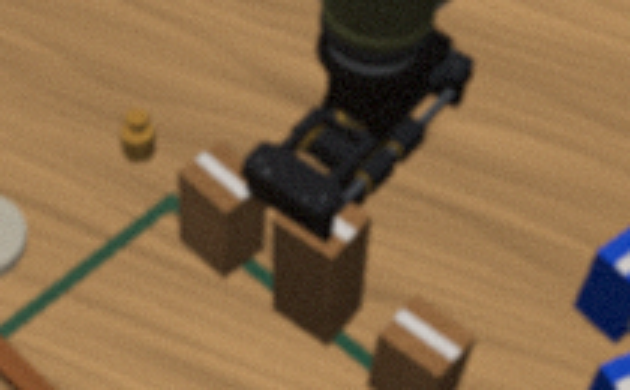

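The carton is starting to tip, with its top shifted and its foot still in place. I'll keep pushing.

Call:
play_rows --pt "1 0 0.4 0 0" --pt "1 0 0.4 0 0" --pt "1 0 0.4 0 0" --pt "1 0 0.4 0 0" --pt "1 0 0.4 0 0" --pt "1 0 0.3 0 0"

```text
time: 6.52
position: [0.4661, 0.1225, 0.1405]
tool_rot: [2.48, 1.928, 0.0]
ft_force: [0.2, 0.7, 1.0]
grip_width: 0.005
```

```bash
python3 -c "
from h import *
go(.4273,.1334,.14)
im=optics.get_image('scene'); cv2.imwrite(f'pics/s4.png',cv2.resize(im[120:250,230:440,::-1],None,fx=3,fy=3))
"
```

```text
t 6.525 pos [0.4661 0.1225 0.1405] jaw yaw -0.2491 zaxis [ 0. -0. -1.] F [0.2 0.7 1. ] w 0.005 q [-0.88  0.02  0.58  1.99 -0.01  1.14 -0.55]
shift cm [ 0.1  -4.03  0.05]
```

View pics/s4.png

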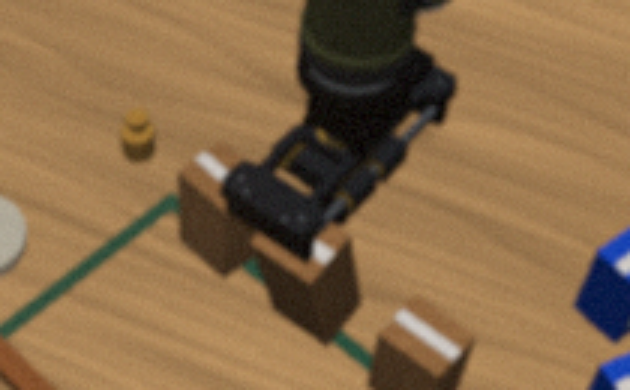

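Call:
play_rows --pt "1 0 0.4 0 0" --pt "1 0 0.4 0 0" --pt "1 0 0.4 0 0" --pt "1 0 0.4 0 0" --pt "1 0 0.3 0 0" --pt "1 0 0 0 0" --pt "1 0 0 0 0" --pt "1 0 0 0 0" --pt "1 0 0 0 0"

```text
time: 7.7
position: [0.4842, 0.118, 0.1406]
tool_rot: [-2.48, -1.929, -0.0]
ft_force: [-0.6, -0.3, -0.6]
grip_width: 0.0
```

```bash
python3 -c "
from h import *
go(.4273,.1334,.14)
im=optics.get_image('scene'); cv2.imwrite(f'pics/s5.png',cv2.resize(im[120:330,200:440,::-1],None,fx=2.5,fy=2.5))
"
```

```text
t 7.7 pos [0.4842 0.118  0.1406] jaw yaw -0.2488 zaxis [ 0.  0. -1.] F [-0.6 -0.3 -0.6] w 0.0 q [-0.86  0.06  0.59  1.95 -0.04  1.14 -0.5 ]
shift cm [ 0.09 -5.89  0.06]
```

View pics/s5.png

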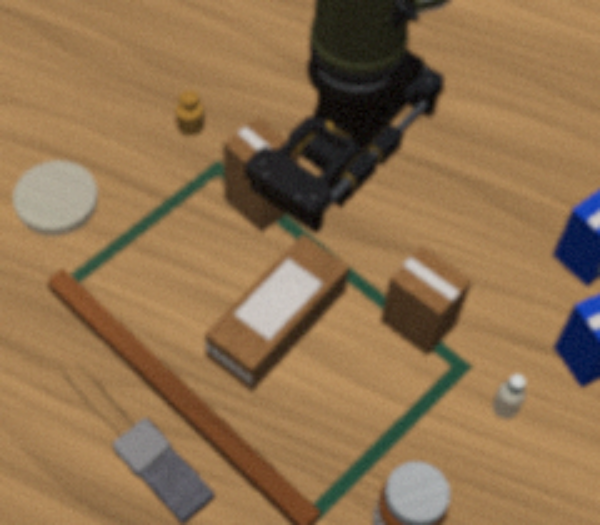

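The carton is lying label up, short of the rail, and the neighbours are still standing. I'll measure its pose.

```bash
python3 - <<'E'
from h import *
np.set_printoptions(precision=4,suppress=True)
g=lambda L:np.array(L)/2.5+[200-.3,120-.3]
rs=ray('scene',g([[50,272],[318,518]]),.022)
c=ray('scene',g([[208,339],[255,377],[349,270],[303,237]]),.05)
b=ray('scene',g([[208,350],[254,388]]),0)
nc=ray('scene',g([[470,365],[221,162]]),0)
print(c,np.linalg.norm(np.roll(c,-1,0)-c,axis=1));print('bottom top-end',b)
ey=np.array([.3372,.9414,0]);ex=np.array([.9414,-.3372,0])
O=(np.array([.5240,.2873,0])+np.array([.406,-.0493,0]))/2+.11*ex
print('O',O)
for n,p in(('carton',c),('bot',b),('near',nc)): print(n,(p-O)@np.c_[ex,ey])
rr=ray('scene',g([[62,275],[318,505]]),.022);print('rail',(rr-O)@np.c_[ex,ey])
a=c[0]+c[1]-c[2]-c[3];print('axis yaw',np.arctan2(a[1],a[0]))
im=optics.get_image('top');cv2.imwrite('pics/t6.png',cv2.resize(im[130:300,150:360,::-1],None,fx=3.5,fy=3.5,interpolation=cv2.INTER_CUBIC))
E
```

```text
[[0.6341 0.0557 0.05  ]
 [0.6505 0.1127 0.05  ]
 [0.5046 0.1457 0.05  ]
 [0.4887 0.0891 0.05  ]] [0.0593 0.1496 0.0587 0.1491]
bottom top-end [[ 0.6214  0.0481  0.    ]
 [ 0.6388  0.1069 -0.    ]]
O [0.5686 0.0819 0.    ]
carton [[ 0.0705 -0.0026]
 [ 0.0668  0.0566]
 [-0.0817  0.0385]
 [-0.0776 -0.0201]]
bot [[ 0.0611 -0.014 ]
 [ 0.0577  0.0472]]
near [[-0.1117  0.1778]
 [-0.1109 -0.1742]]
rail [[ 0.1161 -0.1705]
 [ 0.1057  0.1758]]
axis yaw -0.2244462040684415
```

View pics/t6.png

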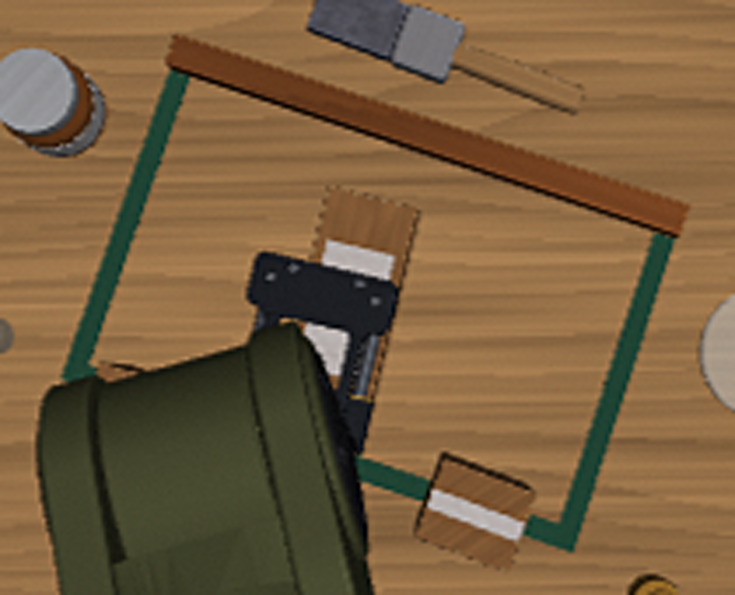

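```bash
python3 - <<'E'
from h import *
np.set_printoptions(precision=4,suppress=True)
ey=np.array([.3372,.9414,0]);ex=np.array([.9414,-.3372,0]);O=np.array([.5686,.0819,0])
for p in([187.9,248],[285.3,276.7]):
  for z in(.085,.1): print(p,z,(ray('top',[p],z)-O)@np.c_[ex,ey])
print(optics.calibration('wrist')['hand_eye'])
go(*(O-.109*ex+.022*ey)[:2],.14)
E
```

```text
[187.9, 248] 0.085 [[-0.112   0.1106]]
[187.9, 248] 0.1 [[-0.1108  0.1079]]
[285.3, 276.7] 0.085 [[-0.1026 -0.1053]]
[285.3, 276.7] 0.1 [[-0.1016 -0.1045]]
[[-0.0003 -0.9538 -0.3006  0.0829]
 [ 1.     -0.0002 -0.0002 -0.0006]
 [ 0.0002 -0.3006  0.9538 -0.1539]
 [ 0.      0.      0.      1.    ]]
t 7.8 pos [0.4842 0.118  0.1406] jaw yaw -0.2488 zaxis [ 0.  0. -1.] F [-0.6  0.6  0.8] w 0.007 q [-0.86  0.06  0.59  1.95 -0.04  1.14 -0.5 ]
shift cm [ 1.81 -1.57  0.06]
```

Call:
play_rows --pt "1 0.6 -0.5 0 0" --pt "1 0.6 -0.5 0 0" --pt "1 0.6 -0.5 0 0" --pt "1 0 0 0 0.047" --pt "1 0 0 0 0.047" --pt "1 0 0 0 0" --pt "1 0 0 0 0"

```text
time: 8.68
position: [0.4741, 0.1393, 0.1406]
tool_rot: [-2.567, -1.811, -0.0]
ft_force: [-0.7, 1.2, 0.7]
grip_width: 0.003
```

```bash
python3 -c "
from h import *
go(.4734,.1394,.03)
im=optics.get_image('wrist'); cv2.imwrite(f'pics/w7.png',im[:,:,::-1])
"
```

```text
t 8.675 pos [0.4741 0.1393 0.1406] jaw yaw -0.342 zaxis [ 0.  0. -1.] F [-0.7  1.2  0.7] w 0.003 q [-0.89  0.05  0.57  1.96 -0.03  1.14 -0.65]
shift cm [-1.000e-02 -7.000e-02  1.106e+01]
```

View pics/w7.png

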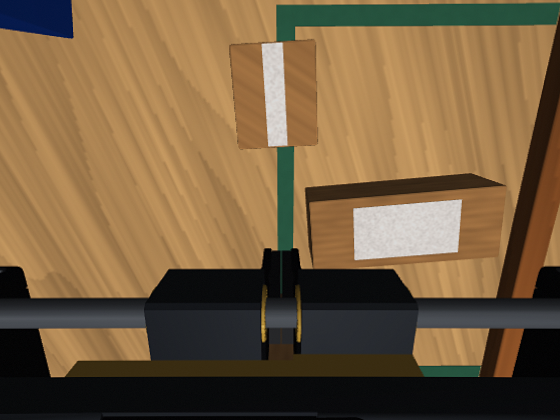

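```bash
cat >> h.py <<'E'
def wray(px,z,s=None):
    s=s or ctrl.get_state(); c=optics.calibration('wrist'); T=np.eye(4);T[:3,:3]=Ro.from_rotvec(s['tool_rot']).as_matrix();T[:3,3]=s['position'];T=T@c['hand_eye']
    p=cv2.undistortPoints(np.array(px,float).reshape(-1,1,2),c['K'],c['distortion']).reshape(-1,2)
    d=np.c_[p,np.ones(len(p))]@T[:3,:3].T;o=T[:3,3]
    return o+d*((z-o[2])/d[:,2])[:,None]
E
python3 - <<'E'
from h import *
np.set_printoptions(precision=4,suppress=True)
ey=np.array([.3372,.9414,0]);ex=np.array([.9414,-.3372,0]);O=np.array([.5686,.0819,0])
w=wray([[306,202],[505,186],[502,256],[314,266]],.05);print(w,np.linalg.norm(np.roll(w,-1,0)-w,axis=1));print((w-O)@np.c_[ex,ey])
print('tape',(wray([[277,5],[278,148]],0)-O)@np.c_[ex,ey])
print('nb near edge',(wray([[238,149],[318,144]],.1)-O)@np.c_[ex,ey])
E
```

```text
[[0.496  0.145  0.05  ]
 [0.6411 0.1065 0.05  ]
 [0.6305 0.049  0.05  ]
 [0.4851 0.0911 0.05  ]] [0.1501 0.0585 0.1514 0.0549]
[[-0.0896  0.0349]
 [ 0.06    0.0476]
 [ 0.0693 -0.0102]
 [-0.0818 -0.0195]]
tape [[-0.1122  0.1798]
 [-0.1115  0.0699]]
nb near edge [[-0.1339  0.0812]
 [-0.0875  0.0841]]
```

Call:
play_rows --pt "1 0 -0.5 0.5 0" --pt "1 0 -0.4 1 0" --pt "1 0 0 1.5 0" --pt "1 0 0 1.5 0" --pt "1 0 0 1.5 0" --pt "1 0 0 1.5 0" --pt "1 0 0 1.5 0" --pt "1 0 0 1.2 0" --pt "1 0 0 0.8 0" --pt "1 0 0 0 0" --pt "1 0 0 0 0"

```text
time: 10.1
position: [0.4661, 0.1422, 0.031]
tool_rot: [2.568, 1.81, 0.001]
ft_force: [0.3, -0.3, 0.7]
grip_width: 0.004
```

```bash
python3 -c "
from h import *
go(.4734,.1394,.03)
im=optics.get_image('scene'); cv2.imwrite(f'pics/s8.png',cv2.resize(im[120:330,200:440,::-1],None,fx=2.5,fy=2.5))
"
```

```text
t 10.1 pos [0.4661 0.1422 0.031 ] jaw yaw -0.343 zaxis [ 0.001  0.    -1.   ] F [ 0.3 -0.3  0.7] w 0.004 q [-0.87  0.2   0.56  2.08 -0.13  0.9  -0.58]
shift cm [-0.02  0.78  0.1 ]
```

View pics/s8.png

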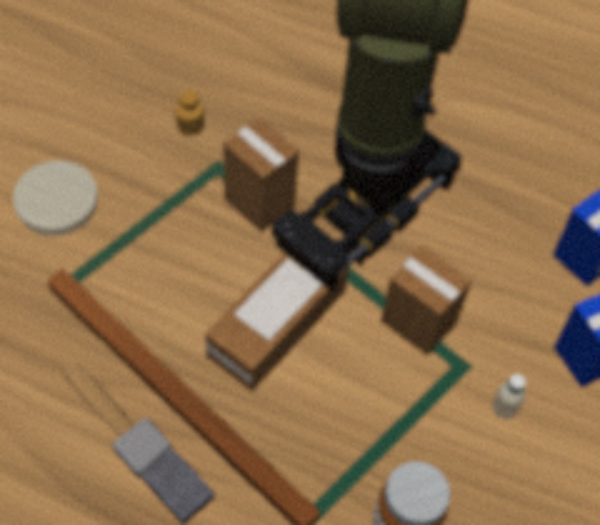

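Call:
play_rows --pt "1 0 0.4 0 0" --pt "1 0 0.4 0 0" --pt "1 0 0.4 0 0" --pt "1 0 0.4 0 0" --pt "1 0 0.4 0 0" --pt "1 0 0.4 0 0" --pt "1 0 0.4 0 0" --pt "1 0 0.4 0 0" --pt "1 0 0.4 0 0" --pt "1 0 0.4 0 0" --pt "1 0 0 0 0"

```text
time: 11.52
position: [0.5039, 0.1283, 0.0306]
tool_rot: [2.568, 1.809, 0.001]
ft_force: [0.2, 1.3, 0.2]
grip_width: 0.012
```

```bash
python3 -c "
from h import *
go(.5242,.1212,.03)
im=optics.get_image('scene'); cv2.imwrite(f'pics/s9.png',cv2.resize(im[150:310,220:400,::-1],None,fx=3.5,fy=3.5,interpolation=cv2.INTER_CUBIC))
"
```

```text
t 11.525 pos [0.5039 0.1283 0.0306] jaw yaw -0.3434 zaxis [ 0.001 -0.    -1.   ] F [0.2 1.3 0.2] w 0.012 q [-0.81  0.27  0.57  2.   -0.18  0.92 -0.49]
shift cm [0.02 2.15 0.07]
```

View pics/s9.png

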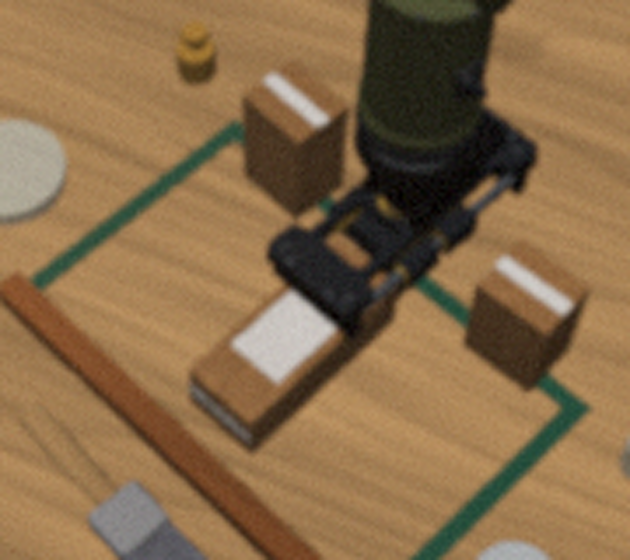

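Call:
play_rows --pt "1 0 0.3 0 0" --pt "1 0 0.3 0 0" --pt "1 0 0.3 0 0" --pt "1 0 0.3 0 0" --pt "1 0 0.3 0 0" --pt "1 0 0 0 0"

```text
time: 12.32
position: [0.518, 0.1233, 0.0306]
tool_rot: [2.568, 1.809, 0.001]
ft_force: [-0.5, -0.3, -0.5]
grip_width: 0.003
```

```bash
python3 -c "
from h import *
go(.5242,.1212,.03)
im=optics.get_image('scene'); cv2.imwrite(f'pics/s10.png',cv2.resize(im[150:310,220:400,::-1],None,fx=3.5,fy=3.5,interpolation=cv2.INTER_CUBIC))
im=optics.get_image('top'); cv2.imwrite(f'pics/t10.png',cv2.resize(im[130:300,150:360,::-1],None,fx=3.5,fy=3.5,interpolation=cv2.INTER_CUBIC))
"
```

```text
t 12.325 pos [0.518  0.1233 0.0306] jaw yaw -0.3434 zaxis [ 0.001 -0.    -1.   ] F [-0.5 -0.3 -0.5] w 0.003 q [-0.79  0.3   0.57  1.97 -0.2   0.93 -0.46]
shift cm [0.01 0.65 0.06]
```

View pics/s10.png

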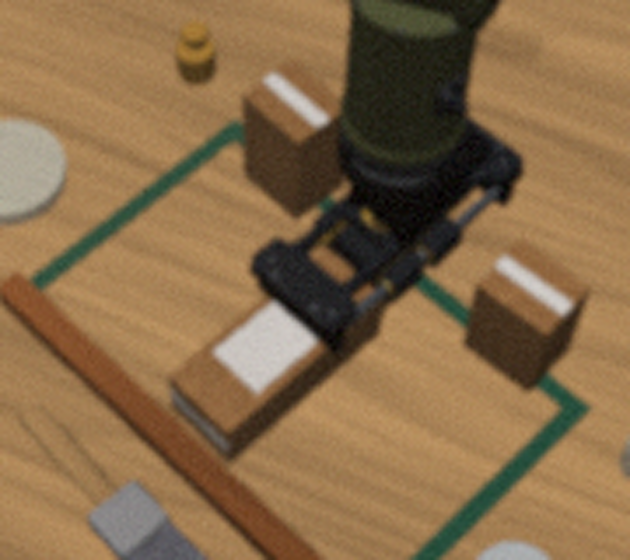

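View pics/t10.png

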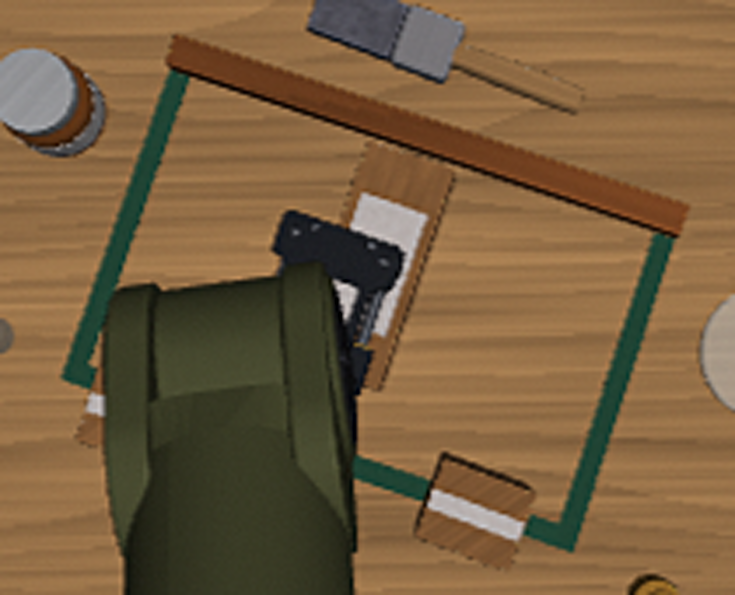

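Call:
play_rows --pt "1 0 0.2 0 0" --pt "1 0 0.2 0 0" --pt "1 0 0.2 0 0" --pt "1 0 0 0 0"

```text
time: 12.92
position: [0.5234, 0.1215, 0.0306]
tool_rot: [2.568, 1.809, 0.001]
ft_force: [-0.5, 1.4, 0.1]
grip_width: 0.007
```

```bash
python3 -c "
from h import *
go(.5242,.1212,.03)"
```

```text
t 12.925 pos [0.5234 0.1215 0.0306] jaw yaw -0.3431 zaxis [ 0.001 -0.    -1.   ] F [-0.5  1.4  0.1] w 0.007 q [-0.78  0.31  0.57  1.96 -0.2   0.93 -0.45]
shift cm [-0.    0.08  0.06]
```

Call:
play_rows --pt "1 0 0.15 0 0" --pt "1 0 0.15 0 0" --pt "1 0 0 0 0"

```text
time: 13.3
position: [0.5262, 0.1204, 0.0306]
tool_rot: [2.568, 1.809, 0.001]
ft_force: [-1.9, 0.3, 1.3]
grip_width: 0.004
```

```bash
python3 -c "
from h import *
go(.5242,.1212,.03)"
```

```text
t 13.3 pos [0.5262 0.1204 0.0306] jaw yaw -0.3432 zaxis [ 0. -0. -1.] F [-1.9  0.3  1.3] w 0.004 q [-0.77  0.31  0.57  1.95 -0.21  0.93 -0.45]
shift cm [ 0.01 -0.21  0.06]
```

Call:
play_rows --pt "1 0 0.1 0 0" --pt "1 0 0.1 0 0" --pt "1 0 0 0 0"

```text
time: 13.68
position: [0.5264, 0.1204, 0.0305]
tool_rot: [-2.566, -1.809, 0.003]
ft_force: [-6.2, 1.8, 4.4]
grip_width: 0.004
```

```bash
python3 -c "
from h import *
go(.5242,.1212,.03)
im=optics.get_image('top'); cv2.imwrite(f'pics/t11.png',cv2.resize(im[140:240,210:320,::-1],None,fx=6,fy=6,interpolation=cv2.INTER_CUBIC))"
```

```text
t 13.675 pos [0.5264 0.1204 0.0305] jaw yaw -0.3426 zaxis [-0.003  0.001 -1.   ] F [-6.2  1.8  4.4] w 0.004 q [-0.77  0.31  0.57  1.95 -0.21  0.94 -0.44]
shift cm [ 0.   -0.24  0.05]
```

View pics/t11.png

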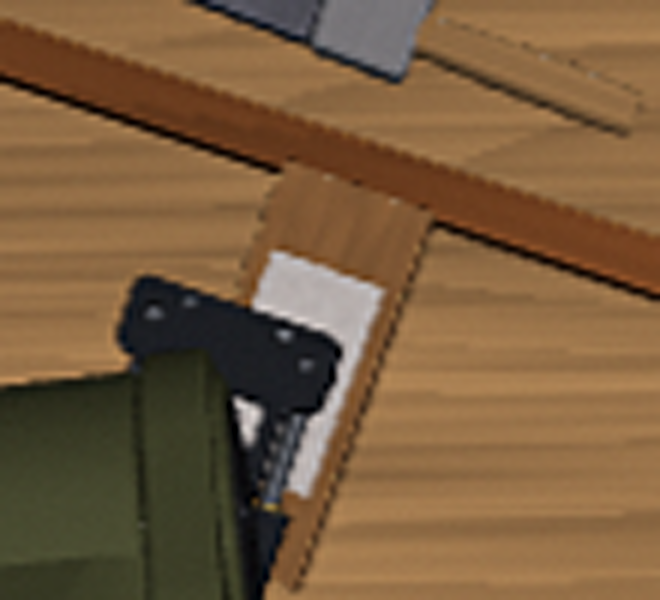

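Force has risen to 6 N and the motion has stalled, so the carton is against the rail. I'll add one small press, then back off and rise.

Call:
play_rows --pt "1 0 0.1 0 0" --pt "1 0 0 0 0" --pt "1 0 -0.3 0 0" --pt "1 0 -0.5 0 0" --pt "1 0 -0.7 0 0" --pt "1 0 -0.7 0 0" --pt "1 0 0 -0.5 0" --pt "1 0 0 -1.5 0" --pt "1 0 0 -2 0" --pt "1 0 0 -2 0" --pt "1 0 0 -2 0" --pt "1 0 0 -2 0" --pt "1 0 -1 -2 0" --pt "1 0 -1.5 -2 0" --pt "1 0 -1.5 -2 0" --pt "1 0 -1.5 -1 0" --pt "1 0 0 0 0"

```text
time: 15.85
position: [0.4567, 0.146, 0.2024]
tool_rot: [-2.567, -1.811, -0.006]
ft_force: [0.9, -0.5, -0.4]
grip_width: 0.006
```

```bash
python3 -c "
from h import *
go(.5242,.1212,.03)
s=ctrl.get_state()
im=optics.get_image('wrist'); cv2.imwrite(f'pics/w12.png',im[:,:,::-1])
im=optics.get_image('top'); cv2.imwrite(f'pics/t12.png',im[:,:,::-1])
im=optics.get_image('scene'); cv2.imwrite('pics/sf12.png',im[:,:,::-1]); cv2.imwrite(f'pics/s12.png',cv2.resize(im[150:310,220:400,::-1],None,fx=3.5,fy=3.5,interpolation=cv2.INTER_CUBIC))"
```

```text
t 15.85 pos [0.4567 0.146  0.2024] jaw yaw -0.342 zaxis [ 0.003  0.003 -1.   ] F [ 0.9 -0.5 -0.4] w 0.006 q [-0.92 -0.05  0.54  1.92  0.03  1.26 -0.73]
shift cm [-0.13  7.16 17.25]
```

View pics/w12.png

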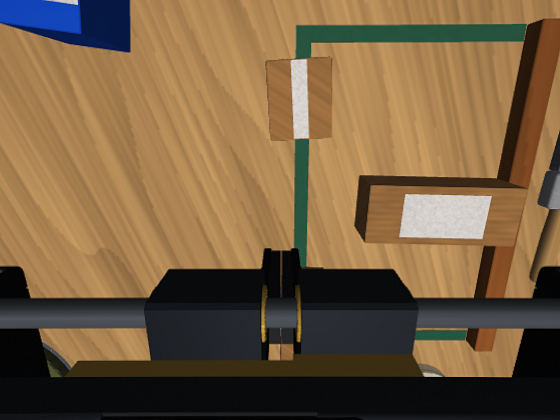

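View pics/s12.png

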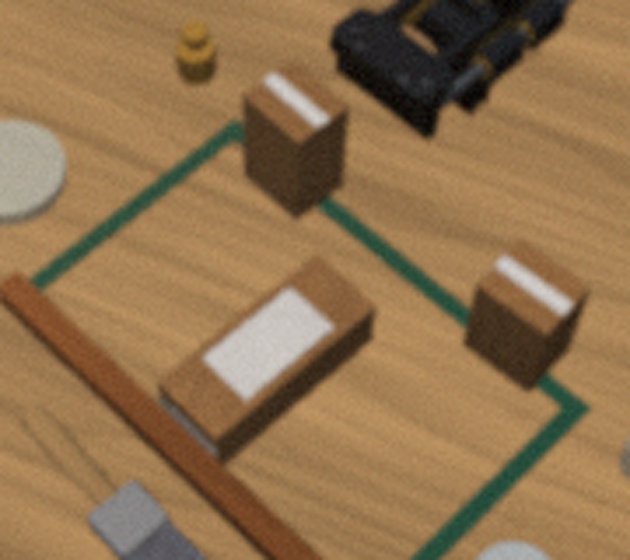

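View pics/t12.png

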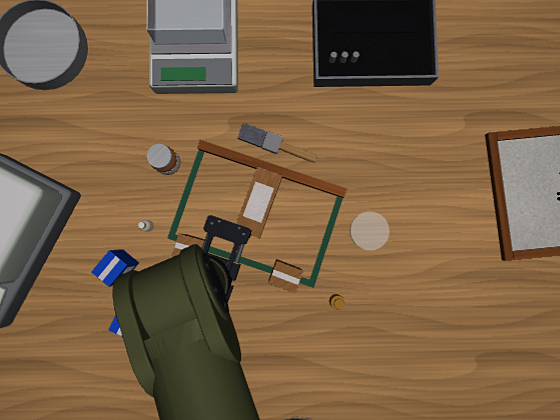

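```bash
python3 - <<'E'
from h import *
np.set_printoptions(precision=4,suppress=True)
ey=np.array([.3372,.9414,0]);ex=np.array([.9414,-.3372,0]);O=np.array([.5686,.0819,0]);F=lambda p:((p-O)@np.c_[ex,ey])
for n,f,zz,roi in(('scene','sf12',.05,(200,290,260,330)),('top','t12',.05,(170,225,240,280)),('wrist','w12',.05,(180,250,380,500))):
    im=cv2.imread(f'pics/{f}.png');hsv=cv2.cvtColor(im,cv2.COLOR_BGR2HSV)
    m=((hsv[...,1]<60)&(hsv[...,2]>110)).astype(np.uint8);r=roi;k=np.zeros_like(m);k[r[0]:r[1],r[2]:r[3]]=m[r[0]:r[1],r[2]:r[3]]
    nn,l,st,ce=cv2.connectedComponentsWithStats(k);i=1+st[1:,4].argmax();c=max(cv2.findContours((l==i).astype(np.uint8),0,1)[0],key=cv2.contourArea).reshape(-1,2)
    w=wray(c,zz) if n=='wrist' else ray(n,c,zz)
    q=F(w); R=cv2.minAreaRect((q*1000).astype(np.float32)); print(n,'label rect field mm',R, st[i,4])
g=lambda L:np.array(L)/3.5+[220-.35,150-.35]
c=ray('scene',g([[160,388],[220,450],[374,307],[318,258]]),.05);print('scene carton',F(c),np.linalg.norm(np.roll(c,-1,0)-c,axis=1))
print('scene rail near top edge',F(ray('scene',g([[33,290],[160,410],[310,545]]),.022)))
print('wrist carton',F(wray([[368,186],[525,189],[515,246],[365,241]],.05)),'rail near edge',F(wray([[527,40],[495,245]],.022)))
E
```

```text
scene label rect field mm ((32.401031494140625, 3.7634105682373047), (45.6729621887207, 82.8106460571289), 88.50249481201172) 580
top label rect field mm ((32.482357025146484, 3.915884017944336), (44.87022399902344, 82.42987060546875), 88.71675109863281) 741
wrist label rect field mm ((30.784088134765625, 2.5223045349121094), (43.78054428100586, 82.07360076904297), 88.63751220703125) 3659
scene carton [[ 0.1095 -0.0213]
 [ 0.1121  0.0399]
 [-0.0392  0.0355]
 [-0.0401 -0.0198]] [0.0612 0.1513 0.0553 0.1497]
scene rail near top edge [[ 0.113  -0.156 ]
 [ 0.1121 -0.0207]
 [ 0.108   0.1197]]
wrist carton [[-0.0451  0.0328]
 [ 0.1026  0.0298]
 [ 0.1055 -0.0284]
 [-0.0436 -0.0231]] rail near edge [[ 0.0946  0.1607]
 [ 0.1052 -0.0395]]
```

```bash
python3 - <<'E'
from h import *
np.set_printoptions(precision=4,suppress=True)
ey=np.array([.3372,.9414,0]);ex=np.array([.9414,-.3372,0]);O=np.array([.5686,.0819,0]);F=lambda p:((p-O)@np.c_[ex,ey])
im=cv2.imread('pics/t12.png')
# rail near-edge: dark line below rail: for columns find row of strongest drop near rail
g=cv2.cvtColor(im,cv2.COLOR_BGR2GRAY).astype(float); S=im[...,2].astype(float)-im[...,0]
pts=[]
for u in list(range(208,250))+list(range(288,338)):
    v0=147+(u-200)*45/145
    lo=int(v0)-6; col=g[lo:lo+16,u]; k=col.argmin()   # dark shadow / near face
    pts.append((u,lo+k))
p=F(ray('top',pts,.011)); a=np.polyfit(p[:,1],p[:,0],1); r=p[:,0]-np.polyval(a,p[:,1]); ok=abs(r)<.003; a=np.polyfit(p[ok,1],p[ok,0],1)
print('rail dark line x=%.4f%+.4f y, n=%d sd %.4f'%(a[1],a[0],ok.sum(),r[ok].std()))
b0=np.vstack([(u,v) for u,v in pts]);print(b0[::12].tolist())
for n,f,roi in(('top','t12',(170,225,240,280)),('scene','sf12',(200,290,260,330)),('wrist','w12',(180,250,380,500))):
    im=cv2.imread(f'pics/{f}.png');hsv=cv2.cvtColor(im,cv2.COLOR_BGR2HSV)
    m=((hsv[...,1]<60)&(hsv[...,2]>110)); k=np.zeros_like(m);k[roi[0]:roi[1],roi[2]:roi[3]]=m[roi[0]:roi[1],roi[2]:roi[3]]
    ys,xs=np.where(k); q=F(wray(np.c_[xs,ys],.05) if n=='wrist' else ray(n,np.c_[xs,ys],.05))
    med=np.median(q,0); q=q[(abs(q-med)<[.06,.04]).all(1)]
    C=np.cov(q.T); w,v=np.linalg.eigh(C); d=v[:,1]*np.sign(v[0,1]); print(n,'label axis rel field',np.arctan2(d[1],d[0]))
E
python3 - <<'E'
import cv2
im=cv2.imread('pics/t12.png');cv2.imwrite('pics/t13.png',cv2.resize(im[140:220,190:350],None,fx=5,fy=5,interpolation=cv2.INTER_CUBIC))
E
```

```text
rail dark line x=0.1089-0.0050 y, n=92 sd 0.0006
[[208, 152], [220, 156], [232, 160], [244, 164], [294, 181], [306, 185], [318, 189], [330, 193]]
top label axis rel field -0.02658133317327499
scene label axis rel field -0.02284052994743463
wrist label axis rel field -0.02850973663587796
```

View pics/t13.png

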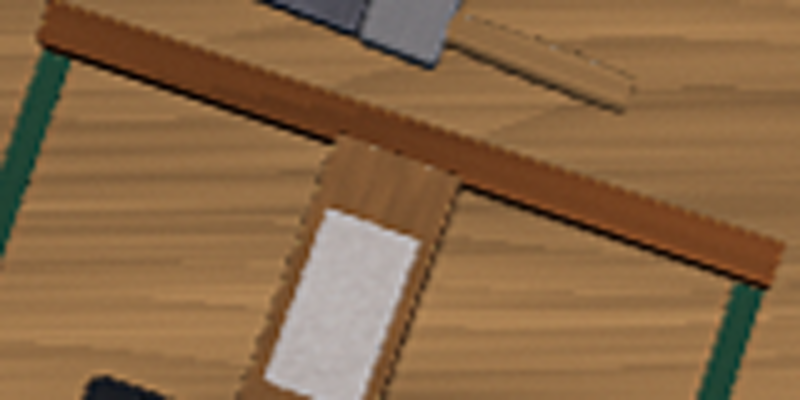

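Both top corners look to be at the rail. The label axis, however, is about 0.03 rad off the rail normal, which leaves a gap of about 2 mm at the -y corner. I have time, so I'll true it up with a gentle push on the -y side of the foot.

```bash
python3 -c "
from h import *
go(.4953,.0997,.2024)"
```

```text
t 16.0 pos [0.4567 0.1449 0.2006] jaw yaw -0.3438 zaxis [ 0. -0. -1.] F [-0.1  0.5 -0. ] w 0.009 q [-0.92 -0.05  0.54  1.92  0.03  1.26 -0.73]
shift cm [-2.95  5.16 -0.18]
```

Call:
play_rows --pt "1 -1 1.7 0 0" --pt "1 -1 1.7 0 0" --pt "1 -0.9 1.7 0 0" --pt "1 0 0 1.5 0" --pt "1 0 0 2.5 0" --pt "1 0 0 2.5 0" --pt "1 0 0 2.5 0" --pt "1 0 0 2.5 0" --pt "1 0 0 2.5 0" --pt "1 0 0 1.5 0" --pt "1 0 0 1.2 0" --pt "1 0 0 0.3 0" --pt "1 0 0 0 0"

```text
time: 17.62
position: [0.4948, 0.1011, 0.0309]
tool_rot: [2.568, 1.81, 0.001]
ft_force: [0.3, -1.0, 0.2]
grip_width: 0.01
```

```bash
python3 -c "
from h import *
O=np.array([.5686,.0819]);t=O-.0535*np.array([.9414,-.3372])-.008*np.array([.3372,.9414])
go(*t,.03)"
```

```text
t 17.625 pos [0.4948 0.1011 0.0309] jaw yaw -0.343 zaxis [ 0.001  0.    -1.   ] F [ 0.3 -1.   0.2] w 0.01 q [-0.8   0.24  0.61  2.04 -0.17  0.91 -0.45]
shift cm [-0.12  2.24  0.09]
```

Call:
play_rows --pt "1 0 0.4 0 0" --pt "1 0 0.4 0 0" --pt "1 0 0.4 0 0" --pt "1 0 0.3 0 0" --pt "1 0 0.3 0 0" --pt "1 0 0.2 0 0" --pt "1 0 0.15 0 0" --pt "1 0 0 0 0"

```text
time: 18.62
position: [0.5148, 0.0937, 0.0306]
tool_rot: [2.568, 1.81, 0.0]
ft_force: [0.7, 0.1, 0.6]
grip_width: 0.003
```

Call:
play_rows --pt "1 0 0.1 0 0" --pt "1 0 0.1 0 0" --pt "1 0 0 0 0"

```text
time: 19.0
position: [0.5159, 0.0933, 0.0304]
tool_rot: [-2.567, -1.809, 0.002]
ft_force: [-2.1, 1.2, 2.1]
grip_width: 0.006
```

```bash
python3 -c "
from h import *
O=np.array([.5686,.0819]);t=O-.0525*np.array([.9414,-.3372])-.008*np.array([.3372,.9414])
go(*t,.03)"
```

```text
t 19.0 pos [0.5159 0.0933 0.0304] jaw yaw -0.3428 zaxis [-0.002  0.    -1.   ] F [-2.1  1.2  2.1] w 0.006 q [-0.77  0.29  0.61  1.99 -0.2   0.93 -0.4 ]
shift cm [-0.1   0.09  0.04]
```

Call:
play_rows --pt "1 0 0.1 0 0" --pt "1 0 0.1 0 0" --pt "1 0 0 0 0"

```text
time: 19.38
position: [0.5161, 0.0933, 0.0303]
tool_rot: [-2.564, -1.808, 0.006]
ft_force: [-8.0, 2.2, 7.0]
grip_width: 0.002
```

Call:
play_rows --pt "1 0 -0.3 0 0" --pt "1 0 -0.5 0 0" --pt "1 0 -0.7 0 0" --pt "1 0 -0.7 0 0" --pt "1 0 0 -0.5 0" --pt "1 0 0 -1.5 0" --pt "1 0 0 -2 0" --pt "1 0 0 -2 0" --pt "1 0 0 -2 0" --pt "1 0 0 -2 0" --pt "1 0 0 -2 0" --pt "1 0 0 -2 0" --pt "1 0 -2.5 -2 0" --pt "1 0 -2.5 -1 0" --pt "1 0 0 0 0" --pt "1 0 0 0 0"

```text
time: 21.38
position: [0.4515, 0.1161, 0.201]
tool_rot: [2.568, 1.809, 0.002]
ft_force: [0.0, -0.7, -0.1]
grip_width: 0.004
```

```bash
python3 - <<'E'
from h import *
ey=np.array([.3372,.9414,0]);ex=np.array([.9414,-.3372,0]);O=np.array([.5686,.0819,0]);F=lambda p:((p-O)@np.c_[ex,ey])
go(.5,.1,.2)
for n,roi in(('top',(170,225,240,280)),('scene',(200,290,260,330))):
    im=optics.get_image(n)[:,:,::-1].copy(); cv2.imwrite(f'pics/{n}14.png',im)
    hsv=cv2.cvtColor(im,cv2.COLOR_BGR2HSV)
    m=((hsv[...,1]<60)&(hsv[...,2]>110)); k=np.zeros_like(m);k[roi[0]:roi[1],roi[2]:roi[3]]=m[roi[0]:roi[1],roi[2]:roi[3]]
    ys,xs=np.where(k); q=F(ray(n,np.c_[xs,ys],.05)); med=np.median(q,0); q=q[(abs(q-med)<[.06,.04]).all(1)]
    w,v=np.linalg.eigh(np.cov(q.T)); d=v[:,1]*np.sign(v[0,1]); print(n,'label axis rel field',np.arctan2(d[1],d[0]),'centre',q.mean(0))
im=cv2.imread('pics/top14.png');a=cv2.resize(im[130:300,130:350],(660,510),interpolation=cv2.INTER_CUBIC);cv2.imwrite('pics/a14.png',a)
E
```

```text
t 21.375 pos [0.4515 0.1161 0.201 ] jaw yaw -0.3436 zaxis [ 0.001  0.    -1.   ] F [ 0.  -0.7 -0.1] w 0.004 q [-0.91 -0.09  0.58  1.95  0.05  1.27 -0.69]
shift cm [0.11 5.11 0.11]
top label axis rel field -0.022881437163843343 centre [0.03231594 0.00379298]
scene label axis rel field -0.022666746302209988 centre [0.03341821 0.00412291]
```

View pics/a14.png

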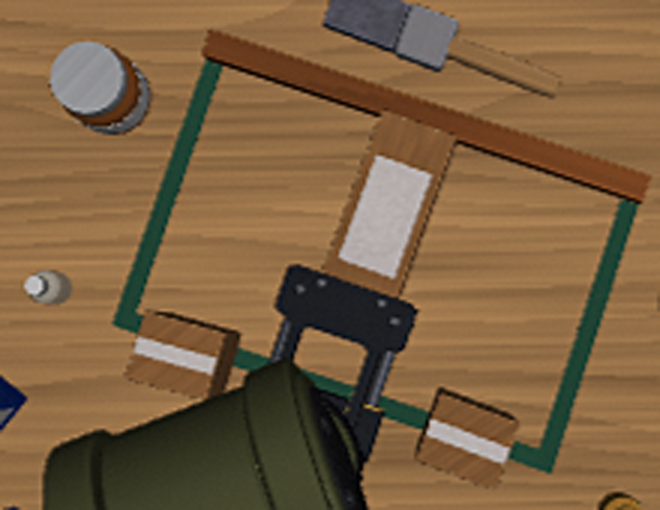

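View pics/scene14.png

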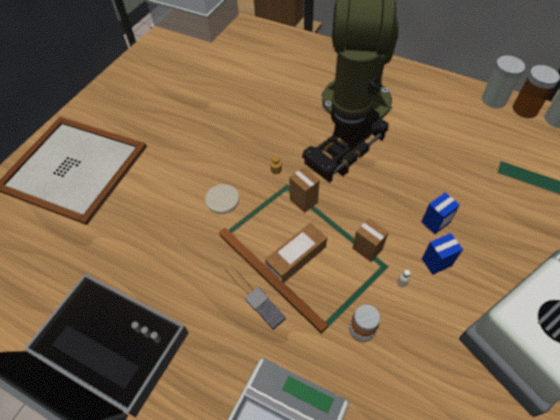

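```bash
python3 -c "
from bench import ticket
print(ticket.close_job())"
```

```text
the job is handed in; nothing more can be done
None
```

I toppled the tall carton with the closed fingertips and pushed it home against the stop rail. It was never gripped or lifted, and I handed the job in at about 21.5 s on the robot's clock.

**Toppling:** I pushed it high on the label side, at about 0.13 m. It fell label up inside the taped field, with its top end about 40–50 mm short of the rail.

**Pushing home:** I pushed the foot end along the field until it stalled at about 6 N against the rail. A second push on the other side of the foot stalled at about 8 N.

**Last checks:**
- In the final top and scene pictures the carton lies flat, label up, with its top end at the rail and the gripper clear of everything.
- The short cartons, vial, jar, dish, weight and brush look unmoved. I compared them by eye and did not measure them.

**One disagreement:** the label's axis still read about 0.02–0.03 rad off the rail's normal in both pictures. If that were real, it would leave a gap of up to about 2 mm at the -y corner, inside the 5 mm limit. The angle barely changed after the second push, so I take most of it to be measurement error.

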